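Pick the nozzle bottle out of the crowded bottle rack

ROBOT

A 6-joint arm with a two-finger parallel gripper is mounted at the origin on a cart in front of the work surface, level with it; the furniture and walls round the work are solid. World frame = base frame: x ahead of the robot, y to its left, z up, the work surface at z = 0. Lengths are in mm, angles in rad, forces in N, time in s.
With the tool pointing down it reaches from about 300 to 775 mm from the base axis. Payload 14.6 kg.
Tool frame: the origin (TCP) lies at the very end of the fingers, on their centre line; the grasp point (between the pads) lies 19 mm behind it; z points along the fingers, y is the line along which they close (so a half turn about z gives the same grasp; the last joint's range is limited). The gripper opens to 94 mm and grips with 3 to 60 N. Pads are 16 mm wide; open, the fingers measure 119 mm over their backs; the gripper's body (75 mm by 177 mm) begins 78 mm behind the grasp point.
Start: joints at [1.093, 0.3, 1.521, -0, 1.321, -0.067], TCP at [219.635, 504.232, 205.446] pointing down, gripper open.
Joint ranges: [-3.03, 3.03], [-0.79, 2.21], [0.23, 2.52], [-1.04, 4.18], [0, 3.07], [-2.55, 2.55]. Speed limits (rad/s): [2.22, 2.22, 2.57, 3.14, 3.14, 3.14].

INTERFACE

Orientations are given as [roll, pitch, yaw] about the fixed x, y, z axes, in that order (R = Rz(yaw) Ry(pitch) Rx(roll)).
In Python, from cell import manip, optics gives the robot as it stands.
- The arm moves only by the shell command python3 -m crank 'ROWS' [FORCE]. ROWS is JSON, a list of rows, each a list of 7 numbers: the opening in per cent of the stroke, from 0 (shut) to 100 (fully open), then the shift along the tool's x, y, z in mm, then the turn, a rotation vector about the tool's x, y, z in rad. A call has 1 to 10 rows; each row is the pose to reach, as a shift and turn from the pose commanded when the call began, along the tool's axes at that moment; what a row does not reach only later rows make up. A row lasts 1/10 s, in which the tool goes at most 50 mm and 8.59 degrees, less where a joint would pass 70% of its speed; a pose out of reach is approached as far as the arm can. A call with a gripper value outside its range is refused whole. The fingers move at their own pace and stop on an object; FORCE is the grip in N (left out, the last holds). Time passes only in rows, so rows that repeat a pose let the fingers close. It gives the time, the measured TCP pose, the force, the opening and the grip force at its end, in the units of the state.
- manip.read_state(): the state, without advancing time (a new reading comes with each control period).
- optics.camera(name): name is "scene" or "top" or "wrist"; returns (picture, depth): 400x640x3 uint8, red, green, blue; 400x640 float32, mm along the optical axis (not along the pixel's ray), 0 where there is no reading.
- optics.calibration(name): a dict with "camera_matrix" (3x3 intrinsics, pixels), "R" (3x3) and "t" (3): a world point X has camera coordinates R X + t. Camera axes: x right, y down, z forward; pixel columns grow to the right and rows downward; lengths in mm; the calibration is good to about 2 mm. The wrist camera is an equidistant fisheye: a pixel r from the principal point sees the ray r / f radians off the axis. A picture is of the moment at which its call begins: read the wrist's pose just before it. calibration takes no time and is no camera call; for the wrist camera it gives the pose at the moment of the call.
- manip.sign_off(): hands the job in; it is judged then, once.
The state is a dict: "clock": time; "joints": joint angles; "qd": joint speeds; "effort": joint torques, N m; "eef_pos": TCP position; "eef_rot": TCP orientation; "wrist_force": force on the tool from outside, world axes, zero at the start; "moment": the same for the moment, N m; "finger_gap": finger opening in mm; "finger_force": force on a finger pad.
Only numpy, scipy, OpenCV 4.12 (cv2) and the standard library are available. Lean on these libraries where they do the work, as an engineer would, in place of code of your own. Each camera call takes 0.05 s, during which the arm holds its last target. There are 200 camera calls.

TASK

Take the bottle with the pointed nozzle out of the crowded rack and stand it upright on the white mixing slab, its whole foot on the slab. Keep it upright on the way, set it down rather than dropping it, and do not knock the other bottles or shift the rack.

Things in the scene. Friction and masses are not known exactly. Their poses are not given: they have to be found in the camera images.
- nozzle_bottle: Slim white plastic bottle, 92 mm tall, 50 g: round body 24 mm in diameter up to 60 mm, shoulder to 70 mm, then a thin pointed nozzle, 12 mm wide at its foot. Origin at the centre of its underside, z up along the bottle. It stands loosely in a rack hole, in the middle of one row of three; the only pointed bottle there.
- bottle_rack: Plywood rack, 130 (x) by 118 (y) by 30 mm, loose on the bench, 0.8 kg. Origin: centre of its underside. Two rows of three 30 mm holes along its x, 36 mm apart, at y = -37 and +37 mm; bottles stand on its floor, z = 8 mm. Nozzle bottle at x 0, y -37. The other 5 bottles (pocket sprays with round caps, white bottles with flat caps; 22 to 24 mm wide) are fast in it, tops at z = 100 mm.
- lane (a point): Point on the rack's hole board (rack x = 0, y = 0, z = 30 mm), midway between the rows, axes as the rack's; the lane along x is 50 mm wide between bottles. Bottles in a row are only 13 mm apart, too little for a finger: the only way in is one finger down this lane and one down the open outer side of the nozzle bottle, closing along the rack's y.
- slab: White glazed ceramic mixing slab, 80 x 80 x 10 mm, lying flat, fixed to the bench. Origin at the centre of its underside, x and y along its edges; its top is at z = 10 mm. (Mind the lamp head that hangs over the bench straight ahead of the robot, from 0.45 m out and down to 0.25 m above the bench: swing past it close to the base.)
Things that resemble listed ones, but are neither listed nor needed, are in the scene too. Several things have the shape of the nozzle_bottle; the one meant has the colours described above. Of the things shaped like the slab, the white one is meant.

How it is judged (in metres and radians):
At the end, for the whole second after the job is handed in: The nozzle bottle stands upright (within 10 degrees) and at rest on the slab's top, its axis within 30 mm of the slab's centre along each edge; the rack stands flat, within 20 mm of where it was (x of nozzle_bottle in the frame of slab between -0.03 and 0.03 m and y of nozzle_bottle in the frame of slab between -0.03 and 0.03 m and z of nozzle_bottle in the frame of slab between 0.006 and 0.014 m and angle between nozzle_bottle's own z axis and vertical below 0.17 rad and linear speed of nozzle_bottle below 0.02 m/s and distance of bottle_rack from where it was at the start of the episode below 0.02 m and angle between bottle_rack's own z axis and vertical below 0.1 rad); the robot touches nothing.
It fails at once if the rack is shifted by more than 20 mm (distance of bottle_rack from where it was at the start of the episode above 0.02 m).
It fails at once if the rack is tipped by more than 12 degrees (angle between bottle_rack's own z axis and vertical above 0.21 rad).
It fails at once if the rack or the bottles fast in it are knocked by the robot with more than 20 N (contact force between any of the arm, the fingers and bottle_rack above 20 N).
It fails at once if the nozzle bottle is tipped by more than 35 degrees (angle between nozzle_bottle's own z axis and vertical above 0.61 rad).
It fails at once if the nozzle bottle is dropped (falls free, from more than about 25 mm) (linear speed of nozzle_bottle above 0.7 m/s and contact force between the fingers and nozzle_bottle below 0.05 N).
It also fails if it takes over 42 s, if anything falls off the work surface, if the arm or the gripper's body presses on something with over 40 N, if the wrist force passes 120 N, or if a joint passes its speed limit or range.

## Working session

There is one attempt and no reset: what is moved stays moved. The work goes in short steps, Python scripts to look and compute and a shell command to move; the robot and the scene stay as the last step left them, time stands still between calls to the robot, and variables do not carry over. Pictures are saved under pics/ and viewed, at most 10 in all, crops included, and the job is handed in when it is done.

```bash
mkdir -p pics; ls; cat > h.py <<'E'
import numpy as np, cv2
from cell import manip, optics
def snap(n,f):
    c=optics.calibration(n); p,d=optics.camera(n)
    cv2.imwrite(f'pics/{f}.png',p[...,::-1]); np.savez(f'{f}.npz',p=p,d=d,K=c['camera_matrix'],R=c['R'],t=c['t']); return p,d
def pt(f,u,v,z=None,w=1):
    a=np.load(f+'.npz'); K,R,t=a['K'],a['R'],a['t']
    r=np.linalg.inv(K)@[u,v,1]; o=-R.T@t; g=R.T@r
    if z is None:
        q=a['d'][v-w:v+w+1,u-w:u+w+1]; s=np.median(q[q>0])
    else: s=(z-o[2])/g[2]
    return (o+s*g).round(1)
E
python3 - <<'E'
from h import *
snap('scene','s1'); snap('top','t1')
s=manip.read_state(); print(s['clock'],s['eef_pos'],s['eef_rot'],s['finger_gap'])
E
```

```text
pics
0.1 [219.51312191 504.05569856 204.95878926] [-3.14059371e+00 -7.39516482e-05  2.73081117e+00] 94.06509966812581
```

View pics/t1.png

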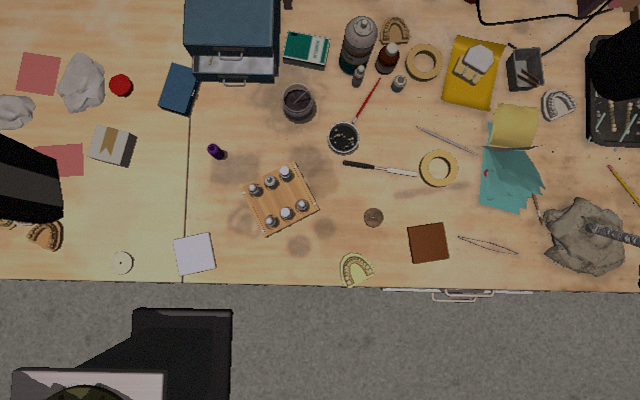

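View pics/s1.png

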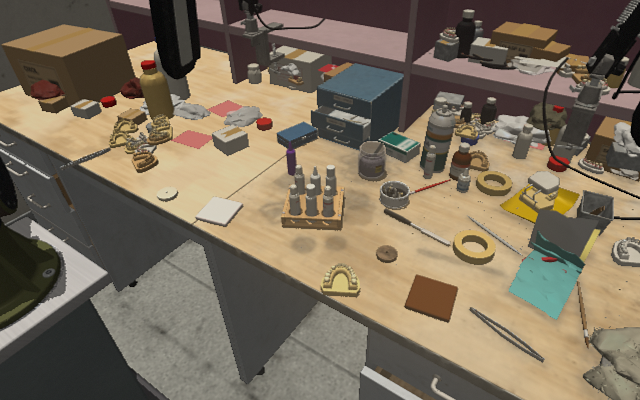

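```bash
python3 - <<'E'
from h import *
a=cv2.imread('pics/t1.png')[150:245,170:330]; b=cv2.imread('pics/s1.png')[150:245,240:400]
cv2.imwrite('pics/c1.png',np.vstack([cv2.resize(x,None,fx=3.1,fy=3.1,interpolation=cv2.INTER_CUBIC) for x in(a,b)]))
for n,u,v in [('slab',194,254),('s1',173,239),('s2',209,234),('s3',216,268),('s4',179,275),('rack mid',281,203),('purple',215,151),('noz',270,181)]:
    print(n,pt('t1',u,v))
for u,v in [(253,188),(285,172),(271,221),(302,205),(286,213),(270,181)]: print(pt('t1',u,v,100),pt('t1',u,v))
E
```

```text
slab [ 402.4 -215.4   10. ]
s1 [ 433.3 -166.1    0.9]
s2 [ 445.8 -245.3    8.6]
s3 [ 373.2 -261.9    1.9]
s4 [ 356.5 -182.9    1.3]
rack mid [ 514.7 -399.8   30.9]
purple [ 615.1 -264.7   70. ]
noz [ 553.6 -380.8   88.3]
[ 537.5 -349.1  100. ] [ 537.6 -349.    99.3]
[ 570.7 -410.9  100. ] [ 570.6 -410.9  100.4]
[ 473.6 -386.4  100. ] [ 473.6 -386.4  100. ]
[ 506.3 -446.   100. ] [ 506.4 -446.    99.1]
[ 489.9 -415.2  100. ] [ 489.9 -415.2  100.3]
[ 552.1 -382.   100. ] [ 553.6 -380.8   88.3]
```

View pics/c1.png

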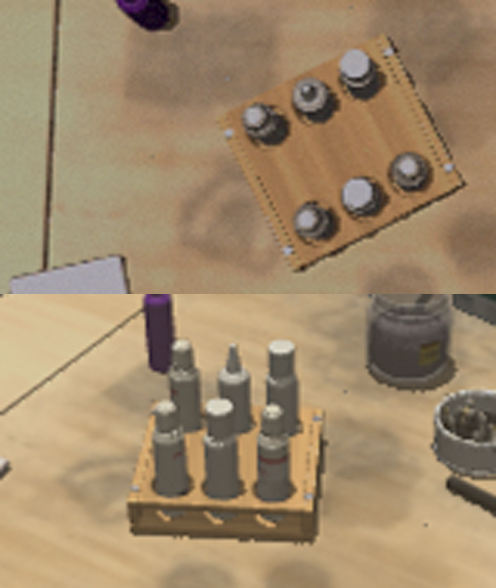

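In the rack at (270,181) is the only pointed bottle in the rack, in the middle of the far row. The look-alike is the purple bottle at (215,151), loose on the bench. The white slab is at (194,254) and the brown one at (428,242). I choose the white pointed bottle at (270,181), about (554, -380) mm; its height and spacing fit. The closing line is about 28.5° from world x.

```bash
python3 -m crank '[[64,-175,-201,0,0,0,0],[64,-175,-201,0,0,0,0],[64,-175,-201,0,0,0,0],[64,-175,-201,0,0,0,0],[64,-175,-201,0,0,0,0],[64,-175,-201,0,0,0,0],[64,-297,-420,0,0,0,0],[64,-297,-420,0,0,0,0],[64,-297,-420,0,0,0,0],[64,-297,-420,0,0,0,0]]' 15
cat >> h.py <<'E'
from scipy.spatial.transform import Rotation as Ro
def to(x,y,z,ang=None):
    s=manip.read_state(); R=Ro.from_euler('xyz',s['eef_rot']); 
    yy=R.as_matrix()[:,1]; a=np.degrees(np.arctan2(yy[1],yy[0]))
    print('now',s['clock'],np.round(s['eef_pos'],1),'ang',round(a,2),'gap',round(s['finger_gap'],1),'ff',s['finger_force'],'wf',np.round(s['wrist_force'],1),'q',np.round(s['joints'],2))
    print('shift',R.inv().apply(np.array([x,y,z])-s['eef_pos']).round(1))
    if ang is not None:
        T=np.radians(ang); D=np.array([[-np.sin(T-np.pi/2)*-1*-1*-1,0,0]]) if 0 else None
        G=np.column_stack([np.cross([np.cos(T),np.sin(T),0],[0,0,-1]),[np.cos(T),np.sin(T),0],[0,0,-1]])
        print('turn',(R.inv()*Ro.from_matrix(G)).as_rotvec().round(4))
E
python3 -c "
from h import *
to(400,-200,205); to(554,-380,180,28.5)"
```

```text
clock: 1.1
eef_pos: [318.8, 49.3, 205.5]
eef_rot: [3.141, 0.0, 2.731]
wrist_force: [1.6, 0.7, 0.1]
finger_gap: 59.9
finger_force: 0.0
now 1.1 [318.8  49.3 205.5] ang 66.5 gap 59.9 ff 0.0 wf [1.6 0.7 0.1] q [ 0.04 -0.24  2.08  0.    1.3  -1.12]
shift [-173.9 -196.2    0.5]
now 1.1 [318.8  49.3 205.5] ang 66.5 gap 59.9 ff 0.0 wf [1.6 0.7 0.1] q [ 0.04 -0.24  2.08  0.    1.3  -1.12]
shift [-386.9 -299.9   25.6]
turn [4.000e-04 4.000e-04 6.633e-01]
```

```bash
python3 -m crank '[[64,-49,-98,0,0,0,0],[64,-49,-98,0,0,0,0],[64,-174,-196,0,0,0,0],[64,-174,-196,0,0,0,0],[64,-174,-196,0,0,0,0.1],[64,-174,-196,0,0,0,0.25],[64,-260,-240,0,0,0,0.4],[64,-300,-260,0,0,0,0.55],[64,-330,-275,0,0,0,0.663],[64,-330,-275,0,0,0,0.663]]'
python3 - <<'E'
from h import *
snap('wrist','w1'); to(554,-380,150,28.5)
a=np.load('w1.npz'); print(a['K'],a['R'],a['t'])
E
```

```text
clock: 2.1
eef_pos: [513.2, -335.2, 204.1]
eef_rot: [-3.141, -0.001, 2.063]
wrist_force: [-1.2, 0.9, -0.5]
finger_gap: 59.9
finger_force: 0.0
now 2.15 [ 513.9 -336.4  203.7] ang 28.33 gap 60.3 ff 0.0 wf [ 2.5 -2.8 -0.8] q [-0.64  0.45  1.33 -0.    1.37 -1.13]
shift [-57.5  14.7  53.6]
turn [-0.0007 -0.0011 -0.003 ]
[[309.70691629   0.         318.14201191]
 [  0.         309.70691629 202.79918386]
 [  0.           0.           1.        ]] [[ 8.80710825e-01  4.73654078e-01  5.07341915e-04]
 [ 4.57665654e-01 -8.51256976e-01  2.56717178e-01]
 [ 1.22027017e-01 -2.25861405e-01 -9.66486437e-01]] [-293.83920439 -546.62795831  251.39134196]
```

View pics/w1.png

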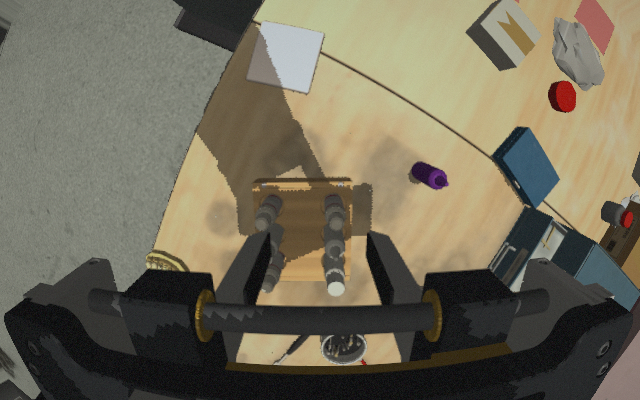

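```bash
cat >> h.py <<'E'
def wpt(f,u,v,z):
    a=np.load(f+'.npz'); K,R,t=a['K'],a['R'],a['t']
    x=(np.array([u,v])-K[:2,2])/K[0,0]; r=np.hypot(*x); g=R.T@np.r_[np.sin(r)*x/r,np.cos(r)]; o=-R.T@t
    return (o+(z-o[2])/g[2]*g).round(1)
E
python3 - <<'E'
from h import *
a=cv2.imread('pics/w1.png')[165:305,235:385]
cv2.imwrite('pics/c2.png',cv2.resize(a,None,fx=4,fy=4,interpolation=cv2.INTER_CUBIC))
E
```

```text
(no output)
```

View pics/c2.png

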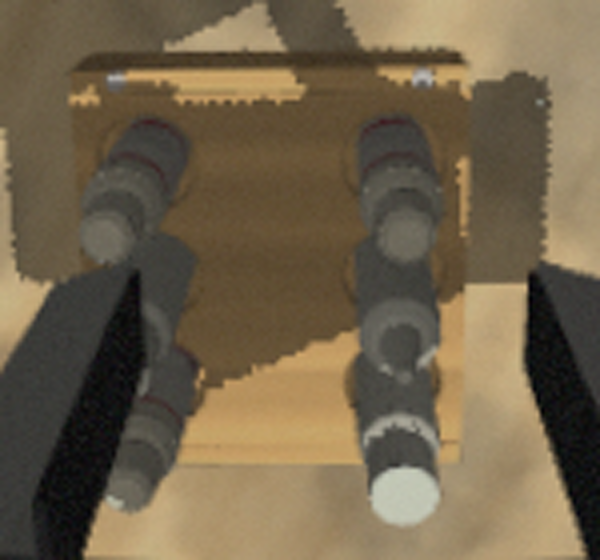

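The nozzle tip is at about (336,259) in the wrist picture. The row's caps are at (336.5,223) and (336,289), and the other row's at (262,224) and (267,287). The tool is already parallel to the row.

```bash
python3 - <<'E'
from h import *
for u,v in [(336,258.8),(336.5,223),(336.2,289),(261.8,224),(267.5,287.5)]: print(wpt('w1',u,v,100))
print(wpt('w1',335.2,249.5,78))
E
```

```text
[ 557.6 -378.5  100. ]
[ 539.3 -345.   100. ]
[ 575.3 -409.3  100. ]
[ 475.7 -380.5  100. ]
[ 510.8 -442.8  100. ]
[ 557.5 -377.7   78. ]
```

```bash
python3 -m crank '[[64,-57,17,20,0,0,-0.012],[64,-57,17,54,0,0,-0.012],[64,-57,17,54,0,0,-0.012],[64,-57,17,54,0,0,-0.012]]'
python3 -c "
from h import *
to(556,-379,38,29)"
```

```text
clock: 2.55
eef_pos: [553.6, -374.2, 151.5]
eef_rot: [-3.141, -0.002, 2.08]
wrist_force: [-0.2, -0.1, 1.2]
finger_gap: 60.1
finger_force: 0.0
now 2.55 [ 553.6 -374.2  151.5] ang 29.17 gap 60.1 ff 0.0 wf [-0.2 -0.1  1.2] q [-0.65  0.61  1.2   0.    1.33 -1.16]
shift [-5.500e+00 -1.000e-01  1.135e+02]
turn [-0.0007 -0.0018  0.003 ]
```

```bash
python3 -m crank '[[64,0,0,0,0,0,0],[64,0,0,0,0,0,0]]'
python3 -c "
from h import *
to(556,-379,38,29)"
```

```text
clock: 2.75
eef_pos: [554.3, -374.7, 153.9]
eef_rot: [3.14, 0.003, 2.08]
wrist_force: [-0.8, -0.4, 0.4]
finger_gap: 60.1
finger_force: 0.0
now 2.75 [ 554.3 -374.7  153.9] ang 29.18 gap 60.1 ff 0.0 wf [-0.8 -0.4  0.4] q [-0.65  0.61  1.2  -0.    1.33 -1.16]
shift [ -4.2  -0.7 115.9]
turn [0.0012 0.0027 0.0031]
```

Slow descent: correct sideways, then go down 50 mm and check.

```bash
python3 -m crank '[[64,-4,0,0,0,0,0],[64,-4,0,20,0,0,0],[64,-4,0,40,0,0,0],[64,-4,0,50,0,0,0],[64,-4,0,50,0,0,0],[64,-4,0,50,0,0,0]]'
python3 - <<'E'
from h import *
snap('wrist','w2'); to(556,-379,38,29)
a=cv2.imread('pics/w2.png')[170:330,220:420]
cv2.imwrite('pics/c3.png',cv2.resize(a,None,fx=3.5,fy=3.5,interpolation=cv2.INTER_CUBIC))
E
```

```text
clock: 3.35
eef_pos: [556.4, -378.6, 102.5]
eef_rot: [3.141, 0.001, 2.08]
wrist_force: [-0.6, 0.4, 1.3]
finger_gap: 60.0
finger_force: 0.0
now 3.4 [ 556.5 -378.7  102.8] ang 29.16 gap 60.2 ff 0.0 wf [-0.5  0.5 -0.3] q [-0.65  0.66  1.23  0.    1.24 -1.16]
shift [ 0.1 -0.6 64.8]
turn [0.0007 0.0016 0.0029]
```

View pics/c3.png

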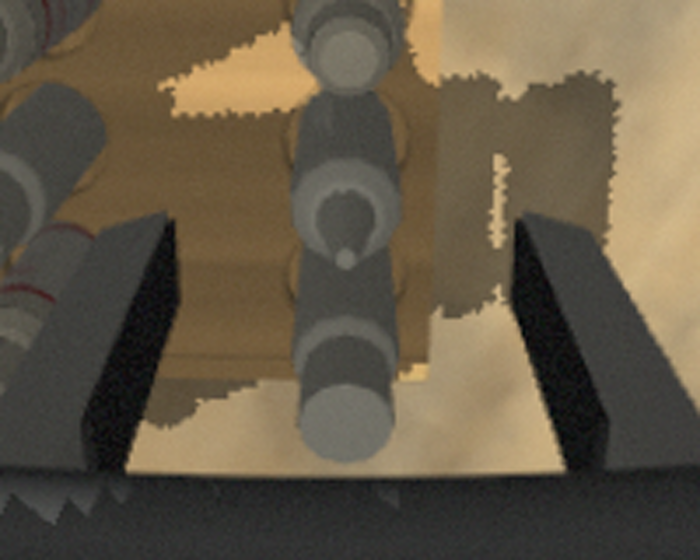

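The nozzle tip (crop 346,259) is midway between the fingertips (170 and 520, at about row 260), so the tool is centred. The lane finger is clear of the bottles, so I go on down.

```bash
python3 -m crank '[[64,0,0,15,0,0,0],[64,0,0,30,0,0,0],[64,0,0,45,0,0,0],[64,0,0,58,0,0,0],[64,0,0,65,0,0,0],[64,0,0,65,0,0,0],[64,0,0,65,0,0,0]]'
python3 -m crank '[[15,0,0,0,0,0,0],[15,0,0,0,0,0,0],[15,0,0,0,0,0,0],[15,0,0,0,0,0,0],[15,0,0,0,0,0,0],[15,0,0,0,0,0,0]]' 10
```

```text
clock: 4.1
eef_pos: [556.2, -378.5, 36.7]
eef_rot: [3.141, 0.0, 2.08]
wrist_force: [0.1, -0.3, 1.2]
finger_gap: 59.8
finger_force: 0.0
clock: 4.7
eef_pos: [556.1, -378.4, 36.6]
eef_rot: [3.142, 0.0, 2.08]
wrist_force: [0.9, -0.4, -0.0]
finger_gap: 23.7
finger_force: 10.0
```

```bash
python3 -m crank '[[10,0,0,-5,0,0,0],[10,0,0,-15,0,0,0],[10,0,0,-30,0,0,0],[10,0,0,-50,0,0,0],[10,0,0,-70,0,0,0],[10,0,0,-90,0,0,0],[10,0,0,-110,0,0,0],[10,0,0,-125,0,0,0],[10,0,0,-125,0,0,0],[10,0,0,-125,0,0,0]]' 15
python3 - <<'E'
from h import *
snap('top','t2'); snap('scene','s2')
to(402,-214,162,29)
p=np.load('t1.npz')['p'].astype(int); m=(p.min(2)>140)&(np.ptp(p,2)<50); m[:220]=0;m[290:]=0;m[:,:160]=0;m[:,230:]=0
n,l,st,ce=cv2.connectedComponentsWithStats(m.astype('uint8')); k=1+st[1:,4].argmax(); print(st[k],ce[k],pt('t1',*ce[k],z=10))
r=cv2.minAreaRect(np.argwhere(l==k)[:,::-1].astype('float32')); print(r,pt('t1',*r[0],z=10),[pt('t1',*c,z=10) for c in cv2.boxPoints(r)])
a=cv2.imread('pics/s2.png')[80:260,160:400]
cv2.imwrite('pics/c4.png',cv2.resize(a,None,fx=3,fy=3,interpolation=cv2.INTER_CUBIC))
E
```

```text
clock: 5.7
eef_pos: [556.0, -378.3, 161.2]
eef_rot: [-3.142, -0.0, 2.08]
wrist_force: [-0.4, 0.4, 0.2]
finger_gap: 23.4
finger_force: 15.0
now 5.8 [ 555.7 -378.2  160.3] ang 29.16 gap 23.2 ff 14.994706558791222 wf [ 0.  -0.4 -0.1] q [-0.65  0.61  1.18 -0.    1.35 -1.16]
shift [218.2 -54.2  -1.3]
turn [-0.0007 -0.0016  0.0028]
[ 172  233   43   43 1311] [193.50038139 253.65141114] [ 403.1 -214.3   10. ]
((193.1538543701172, 253.76922607421875), (36.477596282958984, 36.86983108520508), 78.69007110595703) [ 402.9 -213.6   10. ] [array([ 432.2, -165.8,   10. ]), array([ 449.5, -242.5,   10. ]), array([ 373.6, -261.1,   10. ]), array([ 356.7, -184.8,   10. ])]
```

View pics/c4.png

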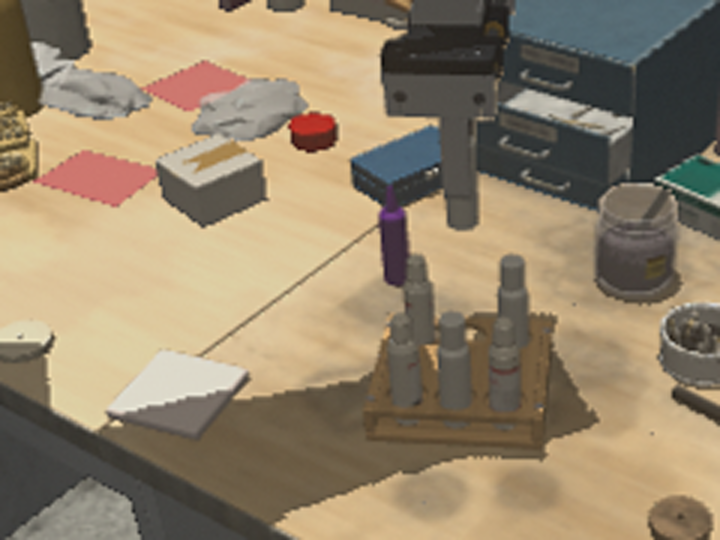

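The far-row middle hole is empty and the bottle is held between the fingers, with the other five untouched. The slab fits as a 79×78 mm square centred at (403,-214).

```bash
python3 -m crank '[[10,10,-2,0,0,0,0],[10,32,-8,0,0,0,0],[10,62,-15,0,0,0,0],[10,95,-24,0,0,0,0],[10,128,-32,0,0,0,0],[10,160,-40,0,0,0,0],[10,187,-47,0,0,0,0],[10,206,-52,0,0,0,0],[10,215,-54,0,0,0,0],[10,217,-54,0,0,0,0]]'
python3 -m crank '[[10,0,0,8,0,0,0],[10,0,0,22,0,0,0],[10,0,0,40,0,0,0],[10,0,0,58,0,0,0],[10,0,0,75,0,0,0],[10,0,0,88,0,0,0],[10,0,0,96,0,0,0],[10,0,0,100,0,0,0],[10,0,0,100,0,0,0],[10,0,0,100,0,0,0]]'
python3 - <<'E'
from h import *
snap('wrist','w3'); snap('scene','s3'); to(403,-214,38.6,29)
a=cv2.imread('pics/w3.png')[150:330,220:420]; b=cv2.imread('pics/s3.png')[120:240,150:290]
cv2.imwrite('pics/c5.png',np.hstack([cv2.resize(a,(440,396)),cv2.resize(b,(350,396))]))
E
```

```text
clock: 6.8
eef_pos: [402.9, -214.9, 161.3]
eef_rot: [-3.141, -0.0, 2.08]
wrist_force: [-0.1, -0.7, -0.4]
finger_gap: 23.8
finger_force: 15.0
clock: 7.8
eef_pos: [403.5, -215.4, 61.8]
eef_rot: [3.141, 0.001, 2.08]
wrist_force: [-0.1, 0.3, -0.6]
finger_gap: 23.7
finger_force: 15.0
now 7.9 [ 403.5 -215.4   62. ] ang 29.17 gap 23.7 ff 14.994643684040057 wf [-0.   0.5 -1.7] q [-0.57  0.28  1.92 -0.    0.94 -1.08]
shift [ 1.5  0.2 23.4]
turn [0.0005 0.0009 0.0029]
```

View pics/c5.png

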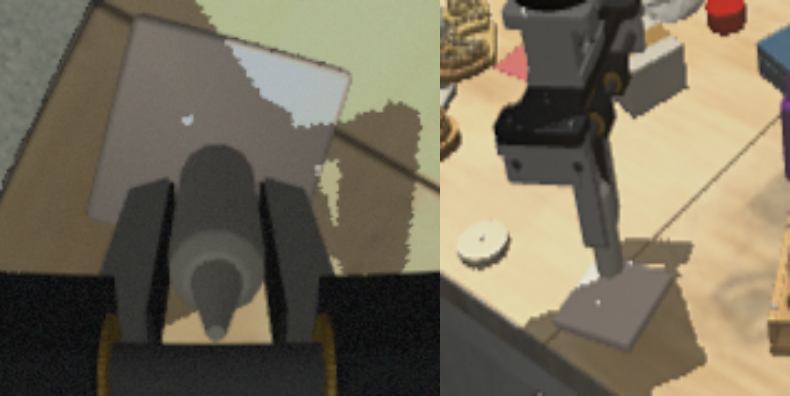

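The bottle is held upright with its nozzle up, over the slab and about 23 mm above it. I lower it gently.

```bash
python3 -m crank '[[10,1,0,6,0,0,0],[10,1,0,12,0,0,0],[10,1,0,17,0,0,0],[10,1,0,20,0,0,0],[10,1,0,21.5,0,0,0],[10,1,0,22.5,0,0,0],[10,1,0,23,0,0,0],[10,1,0,23,0,0,0]]'
python3 -c "
from h import *
to(403,-214,38.6)"
```

```text
clock: 8.7
eef_pos: [402.8, -214.4, 38.6]
eef_rot: [3.141, 0.0, 2.08]
wrist_force: [-0.8, 0.3, -0.9]
finger_gap: 23.4
finger_force: 15.0
now 8.7 [ 402.8 -214.4   38.6] ang 29.16 gap 23.4 ff 14.994773757753137 wf [-0.8  0.3 -0.9] q [-0.57  0.32  1.93  0.    0.89 -1.08]
shift [ 0.2  0.4 -0. ]
```

```bash
python3 -m crank '[[10,0,0,0.5,0,0,0],[10,0,0,1,0,0,0],[10,0,0,1,0,0,0],[10,0,0,1,0,0,0]]' 6
```

```text
clock: 9.1
eef_pos: [403.0, -214.6, 38.1]
eef_rot: [3.141, 0.001, 2.08]
wrist_force: [-0.4, 0.6, 6.2]
finger_gap: 23.8
finger_force: 6.0
```

Contact shows at 6 N upward. I release slowly and evenly.

```bash
python3 -m crank '[[28,0,0,0,0,0,0],[32,0,0,0,0,0,0],[40,0,0,0,0,0,0],[55,0,0,0,0,0,0],[60,0,0,0,0,0,0],[60,0,0,0,0,0,0]]' 3
python3 -m crank '[[60,0,0,-10,0,0,0],[60,0,0,-30,0,0,0],[60,0,0,-55,0,0,0],[60,0,0,-80,0,0,0],[60,0,0,-105,0,0,0],[60,0,0,-125,0,0,0],[60,0,0,-130,0,0,0],[60,0,0,-130,0,0,0]]'
python3 - <<'E'
from h import *
snap('top','t4'); snap('scene','s4')
a=cv2.imread('pics/t4.png')[140:290,160:330]; b=cv2.imread('pics/s4.png')[120:240,170:350]
cv2.imwrite('pics/c6.png',np.hstack([cv2.resize(a,(400,353)),cv2.resize(b,(400,353))]))
E
```

```text
clock: 9.7
eef_pos: [402.7, -214.3, 37.4]
eef_rot: [-3.142, -0.0, 2.08]
wrist_force: [-0.6, 0.5, 0.5]
finger_gap: 55.5
finger_force: 0.0
clock: 10.5
eef_pos: [402.8, -214.4, 168.0]
eef_rot: [3.141, 0.001, 2.08]
wrist_force: [-1.1, -0.6, 0.4]
finger_gap: 56.5
finger_force: 0.0
```

View pics/c6.png

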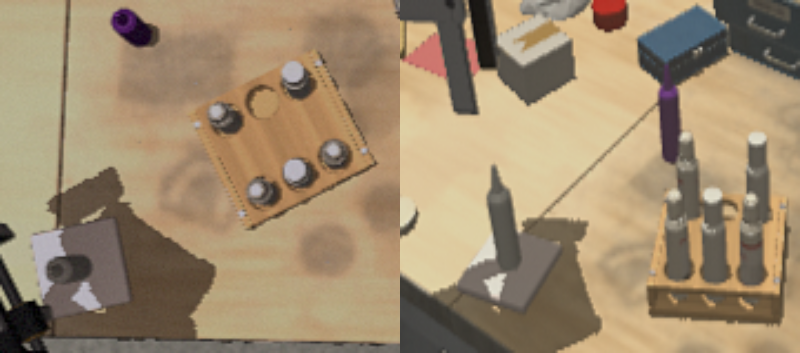

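The bottle stands upright in the middle of the slab, and the rack and its five bottles haven't moved. The gripper is clear, so I hand in.

```bash
python3 -c "
from h import *
print(manip.sign_off())"
```

```text
the job is handed in; nothing more can be done
None
```

The nozzle bottle is standing upright near the centre of the white slab, with the rack and the other five bottles left where they were; I handed the job in after about 10.6 s, and no verdict came back.

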